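# Open the snap ring over the cart-wheel axle and hold it at the groove

### The arm

A 6-joint arm with a two-finger parallel gripper is mounted at the origin on the work surface. World frame = base frame: x ahead of the robot, y to its left, z up, the work surface at z = 0. Lengths are in m, angles in rad, forces in N, time in s.
With the tool pointing down it reaches from about 0.25 to 0.775 m from the base axis. Payload 4 kg.
Tool frame: the origin (TCP) lies midway between the tips of the shut fingers; the grasp point (between the pads) lies 19 mm behind it (robot.pinch_z is the distance from the TCP to the grasp point, in m); x points along the fingers, y is the direction in which the jaws open and shut, and the axes are right-handed (so a half turn about x gives the same grasp; the last joint's range is limited). The gripper opens to 94 mm and grips with 3 to 60 N. Pads are 16 mm wide; open, the fingers measure 119 mm over their backs; the gripper's body (75 mm by 177 mm) begins 78 mm behind the grasp point.
Start: joints at [1.122, 0.087, 1.371, -0, 1.684, -0.103], TCP at [0.186, 0.517, 0.206] pointing down, gripper open.
Joint ranges: [-3.1, 3.1], [-0.76, 2.03], [0.27, 2.55], [-1.08, 4.22], [0.17, 2.65], [-2.57, 2.57]. Speed limits (rad/s): [2.79, 2.79, 3.14, 3.14, 3.14, 3.14].

### API

Orientations are given as [roll, pitch, yaw] about the fixed x, y, z axes, in that order (R = Rz(yaw) Ry(pitch) Rx(roll)).
In Python, from bench import robot, imaging gives the robot as it stands. The module is installed in compiled form; this text tells all that it offers.
- The arm moves only by the tool drive_tool, never from a script. Its argument "commands" is a list that holds one entry, the list of rows, each a list of 4 numbers: the shift along the tool's x, y, z as a fraction of full scale, then the turn about the tool's x as a fraction of full scale. A call has 1 to 20 rows; each row shifts and turns the commanded pose from where the row before left it, along the tool's axes as they then stand; what a row does not reach is not made up. Full scale, the value 1, is 0.25 m for a shift and 360 degrees for a turn. A row lasts 1/10 s, in which the tool goes at most 50 mm and 8.59 degrees, less where a joint would pass 70% of its speed; a pose out of reach is approached as far as the arm can. A call with a number of a shift or a turn outside -1 to 1 is refused whole. A call with a gripper value outside its range is refused whole. "grip" is the opening, from 0 (shut) to 1 (fully open), set as the call begins (left out, the last holds). The fingers move at their own pace and stop on an object; the grip force is fixed at half the most. Time passes only in rows, so rows that do not move let the fingers close. It gives the time, the measured TCP pose, the force and the opening at its end, in the units of the state.
- robot.get_obs(): the state, without advancing time (a new reading comes with each control period).
- imaging.snapshot(name): name is "scene" or "top" or "wrist"; returns a dict with "pixels" (420x560x3 uint8, red, green, blue), "z_map" (420x560 float32, m along the optical axis (not along the pixel's ray), 0 where there is no reading), "mtx" (3x3 intrinsics, pixels), "k1" (the pictures are not rectified: a ray, as slopes to the right and down, at radius r is drawn at 1 + k1 r^2 times it, then the intrinsics apply), "extrinsics" (4x4, takes a point from world to camera coordinates). Camera axes: x right, y up, looking along -z (the intrinsics and any distortion apply to the point x, -y, -z); pixel columns grow to the right and rows downward; lengths in m; the calibration is good to about 2 mm. A picture is of the moment at which its call begins.
- robot.close_job(): hands the job in, once; it reports no verdict.
The state is a dict: "time": time; "joint_positions": joint angles; "qvel": joint speeds; "joint_torque": joint torques, N m; "tool_pos": TCP position; "ee_rot": TCP orientation; "wrist_force": force on the tool from outside, world axes, zero at the start; "wrist_torque": the same for the moment, N m; "width": finger opening in m.
Only numpy, scipy, OpenCV 4.12 (cv2) and the standard library are available. Lean on these libraries where they do the work, as an engineer would, in place of code of your own. Each camera call takes 0.05 s, during which the arm holds its last target.

### The job

Take the circlip pliers with the brass snap ring on their tips out of the wooden stand, squeeze the handles fully so the ring spreads, and lower the ring, level, over the bare axle stub of the red cart wheel until it is level with the dark groove. Finish there while still holding the pliers squeezed: ring spread, centred round the axle at the groove and carried by you, not resting on the wheel. Never press hard on the red wheel, keep the pliers off the finished blue wheel, and leave the wares on the table where they are.

Things in the scene. Friction and masses are not known exactly. Their poses are not given: they have to be found in the camera images.
- pliers_grip (a point): Grasp point of the circlip pliers (about 0.3 kg, upright in the stand, tips down), midway between the two blue handles at mid-height. z up. Each handle: 60 mm tall, 16 mm wide, flat outer face. Squeeze them along y: 60 mm over the outer faces here when open (69 mm at the tops), 36 mm with upright parallel faces when fully squeezed.
- pliers: The same pliers; origin under the middle of their steel crossbar (14 x 92 x 8 mm), 84 mm below the grasp point, 61 mm above the ring's mid-plane. x points from the ring's gap to its closed back, y along the crossbar, z up. The crossbar rests in the stand's notches and lifts straight up out of them.
- ring_centre (a point): Centre of the opening of the spread brass snap ring, in its mid-plane, 145 mm below the grasp point and 8 mm to its +x. z up. Ring level, 3 mm thick, 4 mm wide, ears fixed to the pliers' tips. Closed bore 32 mm, too small for the axle end; fully spread, a 34 mm axle centred here passes with 3 mm to spare all round. Spread, it reaches 29 mm to either side (y).
- spread (a joint): Opening of pliers and ring, rad: 0 = handles apart, ring closed; 0.15 = handles squeezed to their stop, ring fully spread. A spring pushes back: about 10 N on each handle at the grasp point reaches the stop, so grip with 20 N or more and keep gripping.
- stand: Wooden stand for the pliers, fixed; base 70 x 110 mm, two posts (at y = -38 and +38 mm, 12 mm thick) with notches 17 mm wide; origin under the centre of the base. The crossbar's underside rests 100 mm above the table; the notch cheeks are 10 mm high.
- wheel_groove (a point): Middle of the dark groove on the upright axle stub of the red wheel, on its centreline, 65 mm above the table; z up. Groove 10 mm high, 30 mm in diameter. 5 mm below this point: the flat grey hub face, 60 mm wide. Above the groove: steel axle end, 34 mm in diameter, its top 15 mm above this point. Any yaw of the ring will do. A ring lying on the hub would be 3.5 mm too low.
- wheel: Red cart wheel with a black tyre of 140 mm diameter, its top 40 mm above the table, lying flat and fixed in a wooden cradle; origin on the table under the axle. Its axle stub is bare.
- done_wheel: The finished blue cart wheel, the same in shape and size, also fixed, with a brass snap ring already in its groove: leave it alone. Origin on the table under the axle.
- tub: Green plastic tub, 100 x 170 x 65 mm, a bystander; origin under its centre.
- bottle: Amber drink bottle, 60 mm in diameter, 180 mm tall, a bystander; origin under its centre.
- cup: White cup, 72 mm in diameter, 85 mm tall, a bystander; origin under its centre.
- coin_tin: Low dark steel tin with coins, 75 x 100 x 28 mm, a bystander; origin under its centre.
- bangle: Copper bangle lying flat, 68 mm in diameter, 12 mm high, a bystander; origin under its centre.
- album: Blue coin album lying flat, 150 x 110 x 18 mm, a bystander; origin under its centre.
- token_stack: Stack of brass tokens in one piece, 32 mm in diameter, 22 mm high, a bystander; origin under its centre.
Not all that is in view belongs to the job. Leave any orange look-alike of the stand alone.

How it is judged:
On the way, in this order (a step that is already met when the one before it is completed fails the run):
1. the pliers are lifted out of the stand (distance of ring_centre from where it was at the start of the episode above 0.02 m and contact force between pliers and stand below 0.1 N and contact force between the fingers and pliers above 2 N), for 0.1 s.
2. the ring, spread, is centred over the end of the red wheel's axle stub (horizontal distance between ring_centre and wheel_groove below 0.006 m and z of ring_centre in the frame of wheel_groove between 0.008 and 0.08 m and value of joint spread above 0.12 rad), for 0.1 s.
At the end, for the whole second after the job is handed in: Ends holding, for the last second: ring centre within 4.5 mm of the axle's centreline and 4 mm of mid-groove height, level within 0.12 rad, pliers spread over 0.12 rad (stop 0.15), gripped with over 4 N, under 2 N on the red wheel, slower than 20 mm/s (horizontal distance between ring_centre and wheel_groove below 0.0045 m and z of ring_centre in the frame of wheel_groove between -0.004 and 0.004 m and angle between ring_centre's own z axis and vertical below 0.12 rad and value of joint spread above 0.12 rad and contact force between the fingers and pliers above 4 N and contact force between pliers and wheel below 2 N and linear speed of pliers below 0.02 m/s); the arm keeps its last pose, push and grip.
It fails at once if the pliers or ring press on the red wheel with more than 30 N (contact force between pliers and wheel above 30 N).
It fails at once if the pliers or ring touch the finished blue wheel (contact force between pliers and done_wheel above 3 N).
It fails at once if a ware on the table is shifted by more than 30 mm (distance of any of tub, bottle, cup, coin_tin, bangle, album, token_stack from where it was at the start of the episode above 0.03 m).
It also fails if it takes over 51 s, if anything falls off the work surface, if the arm or the gripper's body presses on something with over 40 N, if the wrist force passes 120 N, or if a joint passes its speed limit or range.

## Working session

There is one attempt and no reset: what is moved stays moved. The work goes in short steps, Python scripts to look and compute and a tool call to move; the robot and the scene stay as the last step left them, time stands still between calls to the robot, and variables do not carry over. Pictures are saved under pics/ and viewed, and the job is handed in when it is done.

Besides the shell and the picture viewer there is one more tool, called after "Call:" as name([rows], argument=value, ...), one row to a line, values as JSON. drive_tool: Moves the arm, as the interface text tells. Shift numbers are shares of 0.25 m and turn numbers shares of 360 degrees, none past 1 either way. Its arguments: {"type":"object","properties":{"commands":{"type":"array","items":{"type":"array","items":{"type":"array","items":{"type":"number","minimum":-1,"maximum":1}}}},"grip":{"type":"number"}},"required":["commands"]}

```bash
mkdir -p pics; cat > h.py <<'E'
import numpy as np, cv2
from bench import robot, imaging
def snap(n,f):
    s=imaging.snapshot(n); cv2.imwrite('pics/%s.png'%f,s['pixels'][:,:,::-1]); np.savez('pics/%s.npz'%f,**s); return s
def dirs(s,uv):
    K=s['mtx'];k=float(s['k1']); uv=np.atleast_2d(np.float64(uv))
    return cv2.undistortPoints(uv[:,None],K,np.array([k,0,0,0,0.]),)[:,0]
def rays(s,uv):
    d=dirs(s,uv); E=s['extrinsics'];R=E[:3,:3];t=E[:3,3]
    dc=np.c_[d[:,0],-d[:,1],-np.ones(len(d))]
    return -R.T@t, dc@R
def onz(s,uv,z):
    o,d=rays(s,uv); return o+d*((z-o[2])/d[:,2])[:,None]
def cloud(s):
    h,w=s['z_map'].shape; v,u=np.mgrid[:h,:w]
    o,d=rays(s,np.c_[u.ravel(),v.ravel()])
    return (o+d*s['z_map'].reshape(-1,1)).reshape(h,w,3)
def proj(s,p):
    E=s['extrinsics'];p=np.atleast_2d(p)@E[:3,:3].T+E[:3,3]
    x=p[:,0]/-p[:,2];y=-p[:,1]/-p[:,2];f=1+s['k1']*(x*x+y*y);K=s['mtx']
    return np.c_[K[0,0]*x*f+K[0,2],K[1,1]*y*f+K[1,2]]
E
python3 - <<'E'
from h import *
for n in ['scene','top','wrist']:
    s=snap(n,n+'0'); print(n,s['mtx'].tolist(),s['k1'],s['extrinsics'].round(3).tolist())
print(robot.get_obs())
E
```

```text
scene [[397.9874476609805, 0.0, 281.1964266714369], [0.0, 397.9874476609805, 214.08436595821263], [0.0, 0.0, 1.0]] -0.018172140980191084 [[0.266, 0.964, -0.001, -0.099], [-0.762, 0.211, 0.612, 0.337], [0.59, -0.162, 0.791, -1.484], [0.0, 0.0, 0.0, 1.0]]
top [[430.62944155504476, 0.0, 274.7602891515306], [0.0, 430.62944155504476, 211.68446646825174], [0.0, 0.0, 1.0]] -0.13954147166720762 [[0.025, -0.999, 0.023, -0.071], [0.996, 0.027, 0.082, -0.57], [-0.082, 0.021, 0.996, -1.315], [0.0, 0.0, 0.0, 1.0]]
wrist [[358.90097987912304, 0.0, 285.0296286313481], [0.0, 358.90097987912304, 216.28053098490042], [0.0, 0.0, 1.0]] 0.027429041983909212 [[0.339, 0.941, -0.001, -0.549], [-0.914, 0.329, -0.24, 0.024], [-0.225, 0.082, 0.971, -0.39], [0.0, 0.0, 0.0, 1.0]]
{'time': 0.15, 'joint_positions': array([ 1.12194762e+00,  8.77928195e-02,  1.37186847e+00,  2.09647222e-05,
        1.68357589e+00, -1.03062884e-01]), 'qvel': array([-0.00047238, -0.00309205, -0.00473068,  0.00112989, -0.00033915,
       -0.00362446]), 'joint_torque': array([ 5.83434212e-04, -3.40640759e+01, -3.02791572e+01,  7.17679015e-02,
        3.05732922e-02, -1.47045021e-04]), 'tool_pos': array([0.18621843, 0.51709038, 0.20458849]), 'ee_rot': array([-1.68652805,  1.56915166, -2.03231153]), 'wrist_force': array([-0.21799755, -0.16639909,  0.23753983]), 'wrist_torque': array([ 0.03788199,  0.03626222, -0.00546634]), 'width': 0.09392652099575684}
```

View pics/scene0.png

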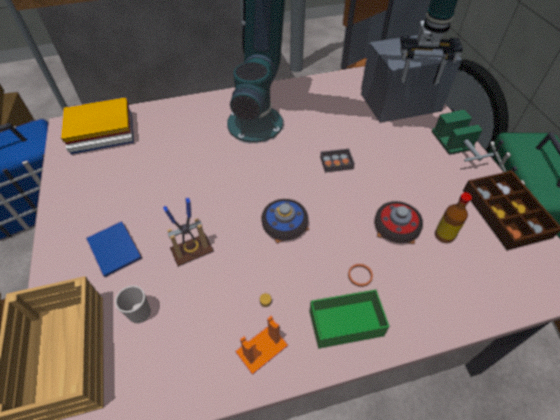

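View pics/top0.png

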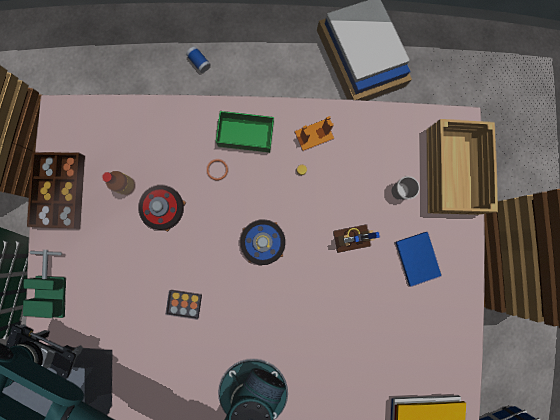

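View pics/wrist0.png

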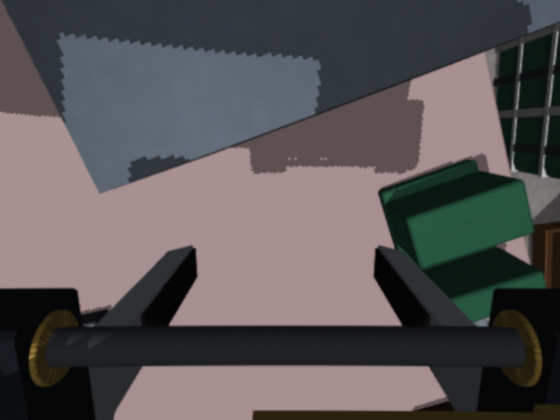

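The scene shows the pliers in the brown stand at (188,235), the red wheel at (400,218) and the blue wheel at (285,217). In the top view these are at (355,237), (161,207) and (262,242). The orange look-alike is at (315,133). The tool starts beside a green machine and a grey block. Next I'll measure.

```bash
python3 - <<'E'
from h import *
for n in ['scene','top']:
    s=dict(np.load('pics/%s0.npz'%n)); P=cloud(s); hsv=cv2.cvtColor(s['pixels'],cv2.COLOR_RGB2HSV)
    H,S,V=[hsv[...,i].astype(int) for i in range(3)]
    x,y,z=P[...,0],P[...,1],P[...,2]
    print(n,'valid',(s['z_map']>0).mean())
    c=onz(s,[[188,235]] if n=='scene' else [[355,237]],0.1)[0]
    near=(np.hypot(x-c[0],y-c[1])<0.12)&(s['z_map']>0)
    print('c',c)
    m=near&(H>105)&(H<130)&(S>120)&(z>0.12)
    print('handles',m.sum(),P[m].min(0).round(4),P[m].max(0).round(4))
    # cluster handles
    k,l=cv2.connectedComponents(m.astype(np.uint8))
    for i in range(1,k):
        q=P[l==i]
        if len(q)>8:print(' comp',len(q),q.mean(0).round(4),q.min(0).round(4),q.max(0).round(4))
    m=near&(z<0.03)&(z>0.006)&~((H>105)&(H<130)&(S>120)); print('low',m.sum(),P[m].mean(0).round(4),P[m].min(0).round(4),P[m].max(0).round(4))
    if m.sum()>10: print(cv2.minAreaRect(P[m][:,:2].astype(np.float32)*1000))
    w=onz(s,[[400,218]] if n=='scene' else [[161,207]],0.06)[0]
    near=(np.hypot(x-w[0],y-w[1])<0.1)&(s['z_map']>0)
    m=near&(z>0.075)&(z<.09)
    print('axle top',m.sum(),P[m].mean(0).round(4),P[m].min(0).round(4),P[m].max(0).round(4))
    m=near&(z>0.03)&(z<.045)
    print('tyre',m.sum(),cv2.minEnclosingCircle(P[m][:,:2].astype(np.float32)*1000),np.median(P[m],0).round(4))
    im=s['pixels'];
    (u,v)=(188,230) if n=='scene' else (358,237)
    cv2.imwrite('pics/cr_%s.png'%n,cv2.resize(im[v-45:v+45,u-60:u+60,::-1],None,fx=6,fy=6,interpolation=cv2.INTER_CUBIC))
E
```

```text
scene valid 0.9961522108843538
c [ 0.51383648 -0.29571145  0.1       ]
handles 54 [ 0.4869 -0.3321  0.1609] [ 0.5106 -0.27    0.2146]
 comp 32 [ 0.4959 -0.2761  0.1957] [ 0.4869 -0.2812  0.1609] [ 0.5    -0.27    0.2146]
 comp 18 [ 0.5045 -0.3282  0.2082] [ 0.4967 -0.3321  0.194 ] [ 0.5106 -0.3243  0.212 ]
low 534 [ 0.5029 -0.3003  0.0093] [ 0.4562 -0.3962  0.006 ] [ 0.5461 -0.2094  0.0298]
((498.04168701171875, -303.73828125), (87.93405151367188, 173.54327392578125), 24.349809646606445)
axle top 80 [0.5781 0.2993 0.08  ] [0.5618 0.2857 0.0751] [0.5927 0.3148 0.0858]
tyre 1085 ((577.9470825195312, 299.5228271484375), 70.6915283203125) [0.5925 0.2878 0.041 ]
top valid 0.9961309523809524
c [ 0.49648528 -0.29312222  0.1       ]
handles 84 [ 0.4826 -0.3333  0.1565] [ 0.5081 -0.2687  0.2183]
 comp 58 [ 0.5004 -0.3244  0.1925] [ 0.4927 -0.3333  0.1565] [ 0.5081 -0.3172  0.2183]
 comp 26 [ 0.4897 -0.2736  0.2096] [ 0.4826 -0.2786  0.179 ] [ 0.4962 -0.2687  0.216 ]
low 652 [ 0.4923 -0.2965  0.0094] [ 0.3787 -0.4067  0.006 ] [ 0.6133 -0.1792  0.0283]
((494.0277099609375, -293.2978820800781), (227.79794311523438, 228.9571533203125), 34.23987579345703)
axle top 91 [0.5769 0.2997 0.0806] [0.5622 0.2843 0.0751] [0.5928 0.3137 0.0872]
tyre 1065 ((577.2301025390625, 299.9005126953125), 70.73751068115234) [0.5739 0.2944 0.0414]
```

View pics/cr_scene.png

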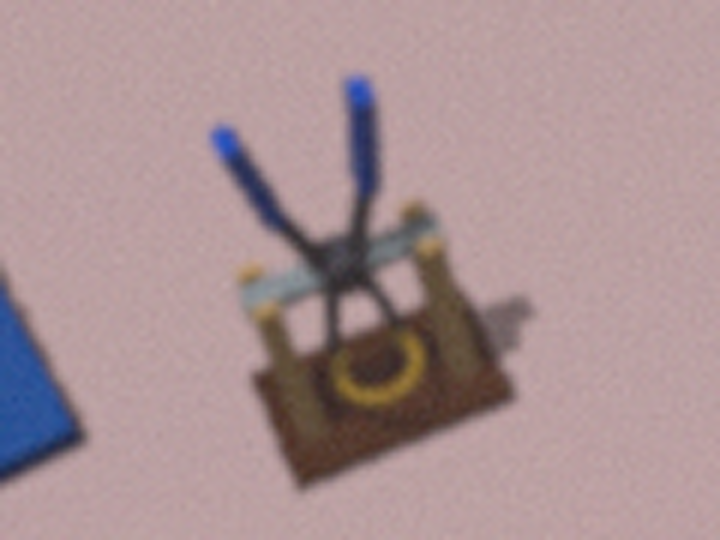

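View pics/cr_top.png

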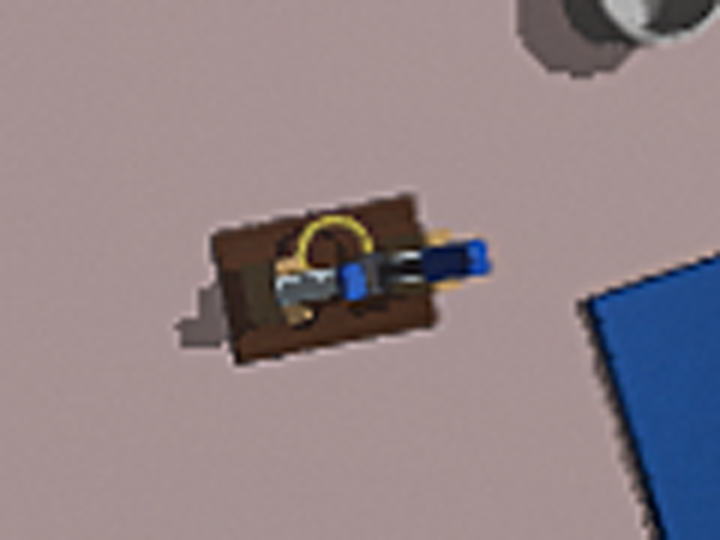

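```bash
python3 - <<'E'
from h import *
from scipy.spatial.transform import Rotation as Ro
for n in ['scene','top']:
    s=dict(np.load('pics/%s0.npz'%n)); P=cloud(s); hsv=cv2.cvtColor(s['pixels'],cv2.COLOR_RGB2HSV)
    H,S,V=[hsv[...,i].astype(int) for i in range(3)]
    x,y,z=P[...,0],P[...,1],P[...,2]
    near=(np.hypot(x-.5,y+.3)<0.1)
    m=near&(V<110)&(S>85)&(z>0.004)&(z<0.035)&~((H>100)&(H<130))
    k,l,st,_=cv2.connectedComponentsWithStats(m.astype(np.uint8)); i=1+st[1:,4].argmax(); m=l==i
    print(n,m.sum(),np.median(z[m]),cv2.minAreaRect(P[m][:,:2].astype(np.float32)*1000))
    ys,xs=np.nonzero(m)
    r=cv2.minAreaRect(np.c_[xs,ys].astype(np.float32)); bx=cv2.boxPoints(r); print('box on z',cv2.minAreaRect(onz(s,bx,np.median(z[m])).astype(np.float32)[:,:2]*1000))
    for lo,hi in [(.155,.175),(.175,.195),(.195,.22)]:
      m=near&(H>105)&(H<130)&(S>100)&(z>lo)&(z<hi)
      q=P[m]; a=q[q[:,1]>-.3]; b=q[q[:,1]<-.3]
      print(lo,len(a),len(b),a.mean(0) if len(a) else 0,b.mean(0) if len(b) else 0)
    m=near&(z>.095)&(z<.125)&(V>60); q=P[m];print('bar',len(q),cv2.minAreaRect(q[:,:2].astype(np.float32)*1000),z[m].max())
    m=near&(H>20)&(H<35)&(S>130)&(z>.03)&(z<.06);q=P[m]; print('ring',len(q),q.mean(0),cv2.minAreaRect(q[:,:2].astype(np.float32)*1000))
o=robot.get_obs();R=Ro.from_euler('xyz',o['ee_rot']).as_matrix();print(R.round(4),o['tool_pos'])
s=dict(np.load('pics/wrist0.npz'));E=s['extrinsics'];print('cam in tool',R.T@(-E[:3,:3].T@E[:3,3]-o['tool_pos']))
E
```

```text
scene 394 0.00801704010668397 ((498.1632995605469, -301.01812744140625), (65.0716552734375, 103.44300842285156), 11.485998153686523)
box on z ((497.9038391113281, -299.7947692871094), (64.20305633544922, 106.51624298095703), 10.255777359008789)
0.155 9 6 [ 0.49856076 -0.28015555  0.16561027] [ 0.50674624 -0.32102381  0.16679513]
0.175 13 8 [ 0.49769944 -0.27817483  0.18435393] [ 0.50818632 -0.32410857  0.18655202]
0.195 23 19 [ 0.4940977  -0.27436363  0.20835131] [ 0.50485611 -0.32796361  0.2082256 ]
bar 280 ((496.04571533203125, -300.9405212402344), (32.16204833984375, 91.69853973388672), 12.155829429626465) 0.1248362173844556
ring 1 [ 0.50841844 -0.28143459  0.03813853] ((508.4184265136719, -281.4346008300781), (0.0, 0.0), 0.0)
top 320 0.009646296746786853 ((495.1863098144531, -301.0503845214844), (68.09004211425781, 106.46944427490234), 12.265045166015625)
box on z ((495.4173583984375, -300.9892578125), (68.24968719482422, 106.9872817993164), 12.281429290771484)
0.155 1 17 [ 0.48897216 -0.27631907  0.16665106] [ 0.49936817 -0.3205397   0.16446824]
0.175 3 11 [ 0.49409924 -0.27289596  0.18274221] [ 0.50045657 -0.32270165  0.18325142]
0.195 24 31 [ 0.48940429 -0.27371203  0.21176569] [ 0.50108166 -0.32694784  0.21010326]
bar 121 ((495.5818786621094, -302.72906494140625), (29.696943283081055, 90.97023010253906), 11.983837127685547) 0.122248208559121
ring 26 [ 0.51783502 -0.29700569  0.04277905] ((515.9329223632812, -297.56341552734375), (21.41086196899414, 36.288761138916016), 16.390254974365234)
[[-7.000e-04  3.389e-01  9.408e-01]
 [-1.500e-03  9.408e-01 -3.389e-01]
 [-1.000e+00 -1.600e-03 -2.000e-04]] [0.18621843 0.51709038 0.20458849]
cam in tool [-1.78710157e-01  8.60894071e-05 -6.97167077e-02]
```

Call:
drive_tool([
  [[-0.19, 0, 0, 0], [-0.19, 0, 0, 0], [0, 0, 0, -0.0221], [0, 0, 0, -0.0221], [0, 0, 0, -0.0221], [0, 0, 0, -0.0221], [0, 0, 0, 0]],
], grip=1)

```text
time: 0.85
tool_pos: [0.1864, 0.5173, 0.3001]
ee_rot: [-2.25, 1.57, -2.04]
wrist_force: [-0.8, -0.5, -0.0]
width: 0.0941
```

Call:
drive_tool([
  [[0, -0.173, 0.0266, 0], [0, -0.173, 0.0266, 0], [0, -0.173, 0.0266, 0], [0, -0.173, 0.0266, 0], [0, -0.173, 0.0266, 0], [0, -0.173, 0.0266, 0], [0, -0.173, 0.0266, 0], [0, -0.173, 0.0266, 0], [0, -0.173, 0.0266, 0], [0, -0.173, 0.0266, 0], [0, -0.173, 0.0266, 0], [0, -0.173, 0.0266, 0], [0, -0.173, 0.0266, 0], [0, -0.173, 0.0266, 0], [0, -0.173, 0.0266, 0], [0, -0.173, 0.0266, 0], [0, -0.173, 0.0266, 0], [0, -0.173, 0.0266, 0], [0, -0.173, 0.0266, 0], [0, 0, 0, 0]],
])

```text
time: 2.85
tool_pos: [0.4815, -0.2642, 0.2971]
ee_rot: [2.595, 1.566, 2.797]
wrist_force: [-0.1, 0.0, -0.7]
width: 0.094
```

```bash
cat >> h.py <<'E'
from scipy.spatial.transform import Rotation as Ro
def tool():
    o=robot.get_obs(); return o['tool_pos'],Ro.from_euler('xyz',o['ee_rot']).as_matrix(),o
E
python3 - <<'E'
from h import *
s=snap('wrist','w1');t,R,o=tool()
print(t,R.round(4),o['joint_positions'].round(3)); print(((R.T@(np.array([.4965,-.301,.165])-t))/.25).round(4), 'yaw',np.degrees(np.arctan2(R[1,1],R[0,1])))
P=cloud(s);hsv=cv2.cvtColor(s['pixels'],cv2.COLOR_RGB2HSV)
H,S,V=[hsv[...,i].astype(int) for i in range(3)];z=P[...,2];near=np.hypot(P[...,0]-.5,P[...,1]+.3)<.1
for lo,hi in [(.155,.175),(.175,.195),(.195,.211),(.211,.22)]:
  m=near&(H>105)&(H<130)&(S>100)&(z>lo)&(z<hi);q=P[m]; a=q[q[:,1]>-.3]; b=q[q[:,1]<-.3]
  print(lo,len(a),len(b),a.mean(0) if len(a) else 0,b.mean(0) if len(b) else 0)
E
```

```text
[ 0.481002   -0.26187972  0.2981095 ] [[-0.0034 -0.2024  0.9793]
 [ 0.0025  0.9793  0.2024]
 [-1.      0.0032 -0.0029]] [-0.602  0.086  1.19   0.     1.87  -2.377]
[ 0.5318 -0.1675  0.0306] yaw 101.67842395075807
0.155 62 146 [ 0.48210135 -0.28133055  0.1666134 ] [ 0.49484958 -0.3196085   0.16546482]
0.175 79 183 [ 0.48182539 -0.27855187  0.18582944] [ 0.49558383 -0.32243877  0.18546311]
0.195 235 311 [ 0.48489585 -0.27333909  0.20803236] [ 0.49756621 -0.32708579  0.20653989]
0.211 46 41 [ 0.4873476  -0.27315195  0.21150706] [ 0.4982006  -0.32813356  0.21151137]
```

View pics/w1.png

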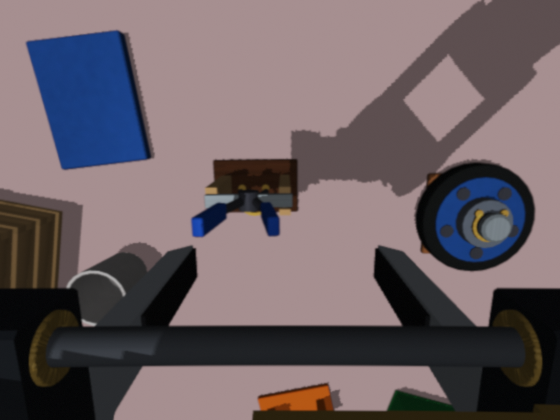

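The wrist view shows the pliers' handles at (212,220) and (268,215), with the stand below them, and the blue wheel off to the right. I'll centre over the handles, then descend.

Call:
drive_tool([
  [[0, -0.083, 0.015, 0], [0, -0.083, 0.015, 0], [0, 0, 0, 0], [0.08, 0, 0, 0], [0.08, 0, 0, 0], [0, 0, 0, 0], [0, 0, 0, 0]],
])

```text
time: 3.6
tool_pos: [0.4967, -0.2977, 0.261]
ee_rot: [1.469, 1.57, 1.679]
wrist_force: [-0.8, 0.5, 1.5]
width: 0.0941
```

```bash
python3 - <<'E'
from h import *
s=snap('wrist','w2');snap('scene','s2');t,R,o=tool()
print(t,R.round(4)); print(((R.T@(np.array([.496,-.3008,.165])-t))/.25).round(4), 'yaw',np.degrees(np.arctan2(R[1,1],R[0,1])))
P=cloud(s);hsv=cv2.cvtColor(s['pixels'],cv2.COLOR_RGB2HSV)
H,S,V=[hsv[...,i].astype(int) for i in range(3)];z=P[...,2];near=np.hypot(P[...,0]-.5,P[...,1]+.3)<.1
m=near&(H>105)&(H<130)&(S>100)&(z>.2115)&(z<.222);q=P[m];
for f in (q[:,1]>-.3,q[:,1]<-.3):print(f.sum(),q[f].mean(0),q[f].min(0),q[f].max(0))
E
```

```text
[ 0.49728347 -0.29853329  0.26234041] [[ 0.0022 -0.2084  0.978 ]
 [-0.0014  0.978   0.2084]
 [-1.     -0.0018  0.0019]]
[ 0.3894 -0.0071 -0.0076] yaw 102.02873631572606
19 [ 0.48660858 -0.27460678  0.21180252] [ 0.48070198 -0.27740702  0.21150434] [ 0.49316438 -0.27243383  0.212301  ]
13 [ 0.49782083 -0.32796743  0.21173886] [ 0.49502303 -0.33183769  0.21153039] [ 0.50286988 -0.32451932  0.21220016]
```

View pics/w2.png

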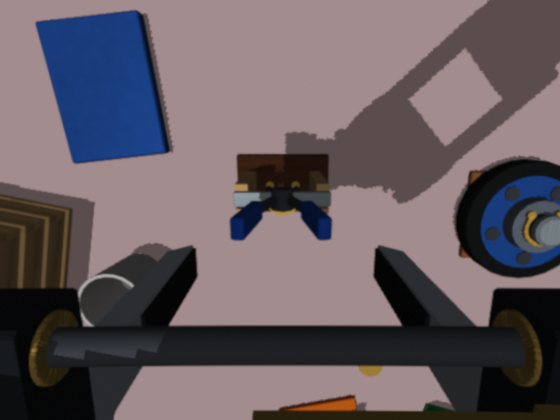

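Call:
drive_tool([
  [[0, -0.0065, -0.0115, 0], [0.1, 0, 0, 0], [0.1, 0, 0, 0], [0.1, 0, 0, 0], [0.08, 0, 0, 0], [0, 0, 0, 0], [0, 0, 0, 0], [0, 0, 0, 0]],
])

```text
time: 4.5
tool_pos: [0.4954, -0.302, 0.1677]
ee_rot: [-0.845, 1.567, -0.635]
wrist_force: [-0.5, 0.9, 0.2]
width: 0.094
```

```bash
python3 - <<'E'
from h import *
s=snap('wrist','w3');s=snap('scene','s3');t,R,o=tool()
print(t,R.round(4),o['wrist_force'],o['wrist_torque']); print(((R.T@(np.array([.495,-.301,.165])-t))/.25).round(4), 'yaw',np.degrees(np.arctan2(R[1,1],R[0,1])))
u,v=190,225
cv2.imwrite('pics/cr3.png',cv2.resize(s['pixels'][v-45:v+45,u-60:u+60,::-1],None,fx=6,fy=6,interpolation=cv2.INTER_CUBIC))
E
```

```text
[ 0.49531582 -0.30185813  0.16754945] [[ 0.0029 -0.208   0.9781]
 [-0.002   0.9781  0.208 ]
 [-1.     -0.0026  0.0024]] [ 0.3694764  -0.68117572 -0.07738325] [0.063206   0.04537133 0.02661897]
[ 0.0102  0.0036 -0.0005] yaw 102.00660410112683
```

View pics/w3.png

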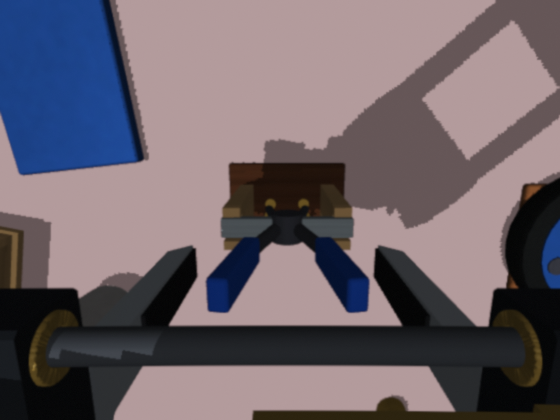

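View pics/cr3.png

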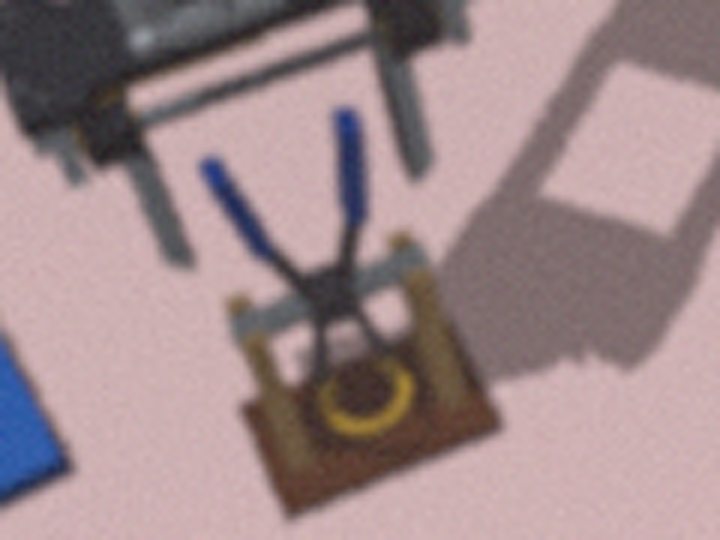

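Handles sit symmetric between the fingers (tops at u=219/355 versus fingers at 196/375, centred at about 286). The scene crop agrees. I'll close now.

Call:
drive_tool([
  [[0.01, 0.003, 0, 0], [0, 0, 0, 0]],
])

```text
time: 4.8
tool_pos: [0.4944, -0.3004, 0.1632]
ee_rot: [-0.561, 1.57, -0.351]
wrist_force: [0.2, 0.1, 0.0]
width: 0.0941
```

Call:
drive_tool([
  [[0, 0, 0, 0], [0, 0, 0, 0], [0, 0, 0, 0], [0, 0, 0, 0], [0, 0, 0, 0], [0, 0, 0, 0], [0, 0, 0, 0], [0, 0, 0, 0], [0, 0, 0, 0], [0, 0, 0, 0]],
], grip=0)

```text
time: 5.8
tool_pos: [0.4954, -0.3009, 0.1665]
ee_rot: [-0.732, 1.566, -0.522]
wrist_force: [-0.5, 0.6, 10.4]
width: 0.0343
```

Call:
drive_tool([
  [[-0.03, 0, 0, 0], [-0.06, 0, 0, 0], [-0.1, 0, 0, 0], [-0.1, 0, 0, 0], [-0.1, 0, 0, 0], [-0.1, 0, 0, 0], [0, 0, 0, 0], [0, 0, 0, 0], [0, 0, 0, 0]],
])

```text
time: 6.7
tool_pos: [0.4938, -0.3001, 0.2831]
ee_rot: [2.272, 1.567, 2.482]
wrist_force: [0.6, -1.4, -2.6]
width: 0.0347
```

```bash
python3 - <<'E'
from h import *
s=snap('wrist','w4');s=snap('scene','s4');t,R,o=tool()
print(t,R.round(4),o['wrist_force'],o['wrist_torque'],o['width']);
u,v=190,200
cv2.imwrite('pics/cr4.png',cv2.resize(s['pixels'][v-60:v+60,u-80:u+80,::-1],None,fx=5,fy=5,interpolation=cv2.INTER_CUBIC))
E
```

```text
[ 0.49376929 -0.30005013  0.28310568] [[-0.0033 -0.2081  0.9781]
 [ 0.0026  0.9781  0.2081]
 [-1.      0.0032 -0.0027]] [-0.40518753 -0.33233185 -2.26292241] [ 0.10329836 -0.06599314  0.01080985] 0.034623373115822906
```

View pics/w4.png

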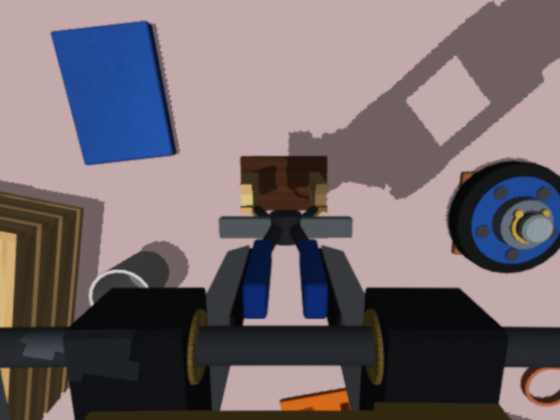

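View pics/cr4.png

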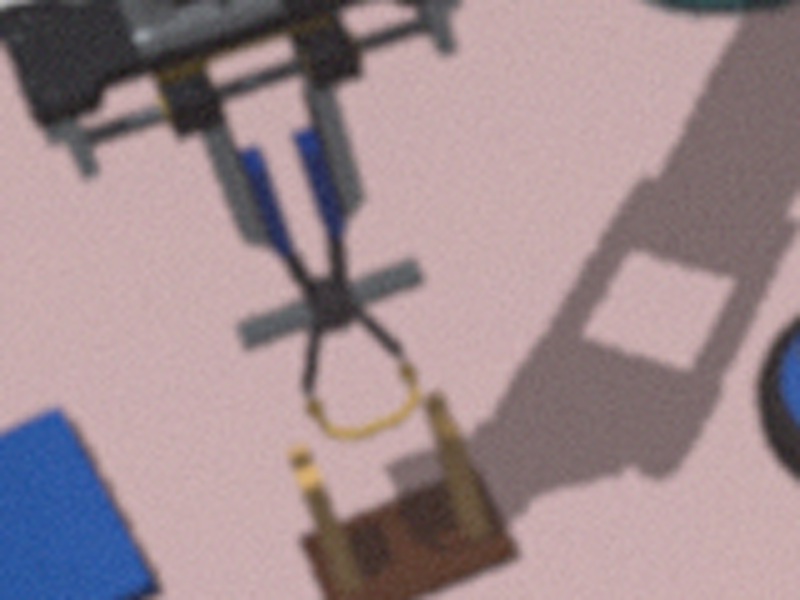

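The pliers are out of the stand and gripped, with the ring spread. In the scene crop the ring is at (360,400) and clear of the posts. I'll carry it over towards the red wheel.

Call:
drive_tool([
  [[-0.06, 0.02, 0.005, 0], [0, 0.06, 0.02, 0], [0, 0.1138, 0.0398, 0], [0, 0.1138, 0.0398, 0], [0, 0.1138, 0.0398, 0], [0, 0.1138, 0.0398, 0], [0, 0.1138, 0.0398, 0], [0, 0.1138, 0.0398, 0], [0, 0.1138, 0.0398, 0], [0, 0.1138, 0.0398, 0], [0, 0.1138, 0.0398, 0], [0, 0.1138, 0.0398, 0], [0, 0.1138, 0.0398, 0], [0, 0.1138, 0.0398, 0], [0, 0.1138, 0.0398, 0], [0, 0.1138, 0.0398, 0], [0, 0.1138, 0.0398, 0], [0, 0.1138, 0.0398, 0], [0, 0.1138, 0.0398, 0], [0, 0.07, 0.025, 0]],
])

```text
time: 8.8
tool_pos: [0.5627, 0.2501, 0.3009]
ee_rot: [1.202, 1.57, 1.415]
wrist_force: [-0.3, -0.5, -3.0]
width: 0.0342
```

Call:
drive_tool([
  [[0, 0, 0, 0], [0, 0, 0, 0], [0, 0, 0, 0]],
])

```text
time: 9.1
tool_pos: [0.5635, 0.2461, 0.3009]
ee_rot: [-0.964, 1.57, -0.755]
wrist_force: [-0.6, 0.8, -2.2]
width: 0.0348
```

```bash
python3 - <<'E'
from h import *
s=snap('wrist','w5');s=snap('scene','s5');s2=snap('top','t5');t,R,o=tool()
print(t,R.round(4),o['wrist_force'],o['width'],o['joint_positions'].round(2));
print(((R.T@(np.array([.5697,.2981,.191])-t))/.25).round(4))
u,v=400,180
cv2.imwrite('pics/cr5.png',cv2.resize(s['pixels'][v-60:v+60,u-80:u+80,::-1],None,fx=5,fy=5,interpolation=cv2.INTER_CUBIC))
u,v=150,207
cv2.imwrite('pics/ct5.png',cv2.resize(s2['pixels'][v-60:v+60,u-80:u+80,::-1],None,fx=5,fy=5,interpolation=cv2.INTER_CUBIC))
E
```

```text
[0.56369125 0.24594797 0.30089351] [[ 5.000e-04 -2.065e-01  9.785e-01]
 [ 0.000e+00  9.785e-01  2.065e-01]
 [-1.000e+00 -1.000e-04  5.000e-04]] [ 0.40700606 -0.46934025 -1.56858172] 0.03473194641028768 [ 0.32  0.24  1.01 -0.    1.89 -1.46]
[0.4396 0.1992 0.0664]
```

View pics/w5.png

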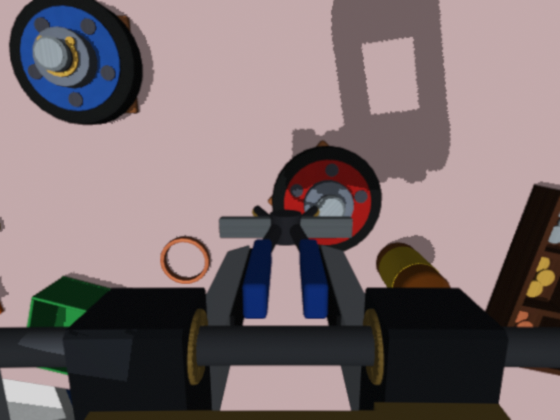

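View pics/cr5.png

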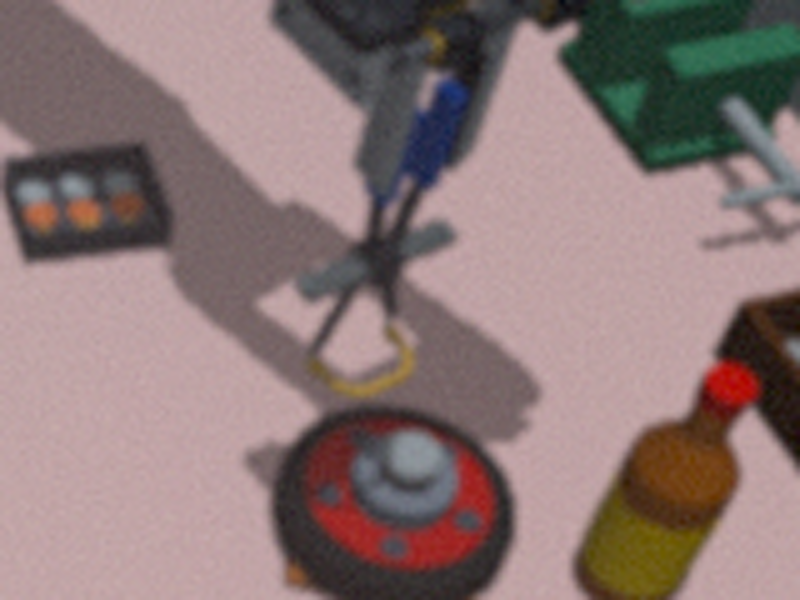

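View pics/ct5.png

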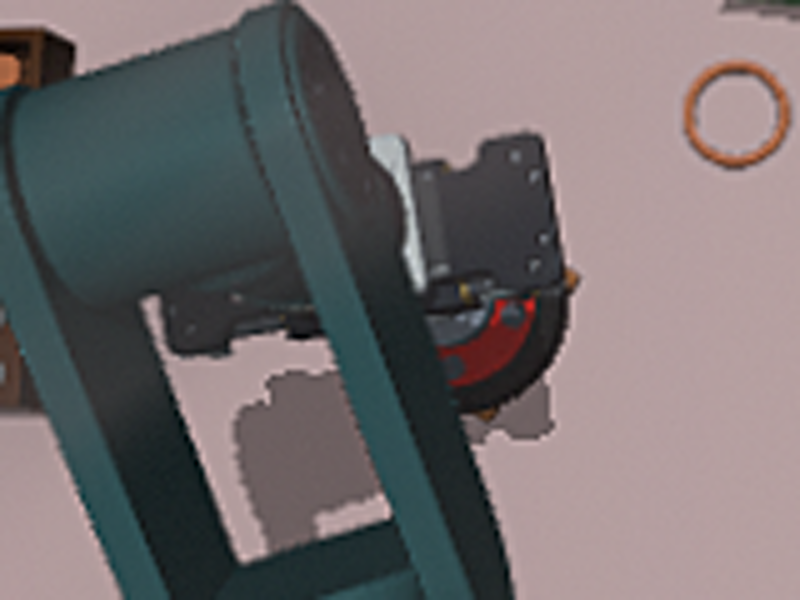

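```bash
cat > ring.py <<'E'
from h import *
def ring(s,t,R,lo=.11,hi=.14):
    P=cloud(s);hsv=cv2.cvtColor(s['pixels'],cv2.COLOR_RGB2HSV).astype(int)
    L=(P-t)@R
    m=(hsv[...,0]>17)&(hsv[...,0]<35)&(hsv[...,1]>110)&(hsv[...,2]>70)&(np.abs(L[...,1])<.045)&(np.abs(L[...,2]-.01)<.05)&(L[...,0]>lo-.02)&(L[...,0]<hi+.02)
    return m,L
E
python3 - <<'E'
from ring import *
t,R,o=tool()
s=dict(np.load('pics/s5.npz'))
m,L=ring(s,t,R);q=L[m];print(m.sum(),(q.min(0)*1e3).round(1),(q.max(0)*1e3).round(1),(np.median(q,0)*1e3).round(1))
# ray-plane with pixels at expected ring height
v,u=np.nonzero(m);p=(onz(s,np.c_[u,v],t[2]-.126)-t)@R*1e3
print('plane',p.min(0).round(1),p.max(0).round(1))
for k in np.argsort(p[:,1])[::2]:print(u[k],v[k],p[k,1:].round(1),(L[v[k],u[k]]*1e3).round(1))
E
```

```text
29 [ 1.23e+02 -2.62e+01  1.00e-01] [129.1  25.9  30.5] [126.2  -2.4  25.4]
plane [126.  -27.2   1.3] [126.   25.5  30.6]
382 193 [-27.2   1.7] [ 1.287e+02 -2.540e+01  1.000e-01]
384 194 [-24.6   7. ] [123.8 -26.2   8.4]
387 196 [-21.8  16.2] [125.1 -22.4  16.7]
389 198 [-21.3  24.1] [123.  -23.3  25.9]
390 198 [-18.9  25.3] [125.9 -19.   25.4]
392 198 [-14.3  27.7] [126.7 -13.8  27.3]
394 198 [-9.7 30.1] [127.   -9.   29.6]
396 197 [-2.9 29.8] [126.7  -2.4  29.4]
397 196 [ 1.5 28.2] [125.9   1.4  28.3]
399 196 [ 6.2 30.6] [126.2   6.3  30.5]
400 195 [10.6 29.1] [129.1  12.9  27.3]
400 193 [14.9 23.5] [125.8  14.8  23.7]
401 193 [17.3 24.7] [128.1  18.8  23.5]
401 191 [21.6 19.2] [127.2  22.6  18.4]
398 186 [25.5  1.3] [126.6  25.9   0.9]
```

Call:
drive_tool([
  [[0, 0.05, 0.017, 0], [0, 0.1, 0.034, 0], [0, 0.05, 0.017, 0], [0, 0, 0, 0], [0.06, 0, 0, 0], [0.12, 0, 0, 0], [0.08, 0, 0, 0], [0, 0, 0, 0], [0, 0, 0, 0], [0, 0, 0, 0], [0, 0, 0, 0], [0, 0, 0, 0]],
])

```text
time: 10.45
tool_pos: [0.5703, 0.2996, 0.2371]
ee_rot: [0.195, 1.568, 0.405]
wrist_force: [0.3, -0.8, -2.1]
width: 0.0344
```

```bash
cat > look.py <<'E'
from ring import *
import sys
n=sys.argv[1]
ts=[]
s=snap('scene','s'+n);ts.append(tool()[0]);w=snap('wrist','w'+n);t,R,o=tool();ts.append(t);t=np.mean(ts,0)
print('t',t.round(4),o['wrist_force'].round(1),o['width'],'tilt',R[:2,0].round(4))
m,L=ring(s,t,R);q=L[m];print(m.sum(),'med',(np.median(q,0)*1e3).round(1))
v,u=np.nonzero(m);p=(onz(s,np.c_[u,v],t[2]-.126)-t)@R*1e3
print('plane y',p[:,1].min().round(1),p[:,1].max().round(1),'back z',np.percentile(p[np.abs(p[:,1])<9,2],50))
P=cloud(s);A=(np.hypot(P[...,0]-.5778,P[...,1]-.2998)<.03)&(P[...,2]>.076)&(P[...,2]<.085)&(s['pixels'].max(2).astype(int)-s['pixels'].min(2)<50)
print('axle top',A.sum(),P[A].mean(0).round(4), 'ring c pred',(t+R@[.126,0,.0077]).round(4))
u,v=[int(x) for x in proj(s,(.5778,.2998,.1))[0]]
im=cv2.resize(s['pixels'][v-40:v+40,u-53:u+53,::-1],None,fx=7,fy=7,interpolation=cv2.INTER_CUBIC)
cv2.imwrite('pics/c%s.png'%n,im)
E
python3 look.py 6
```

```text
t [0.5701 0.2996 0.2365] [ 0.3 -0.5 -1.6] 0.03448417361594453 tilt [0.0013 0.0006]
29 med [125.2   4.3  25.5]
plane y -25.2 28.0 back z 29.07063734106157
axle top 58 [0.5794 0.2977 0.0797] ring c pred [0.5778 0.3013 0.1105]
```

View pics/c6.png

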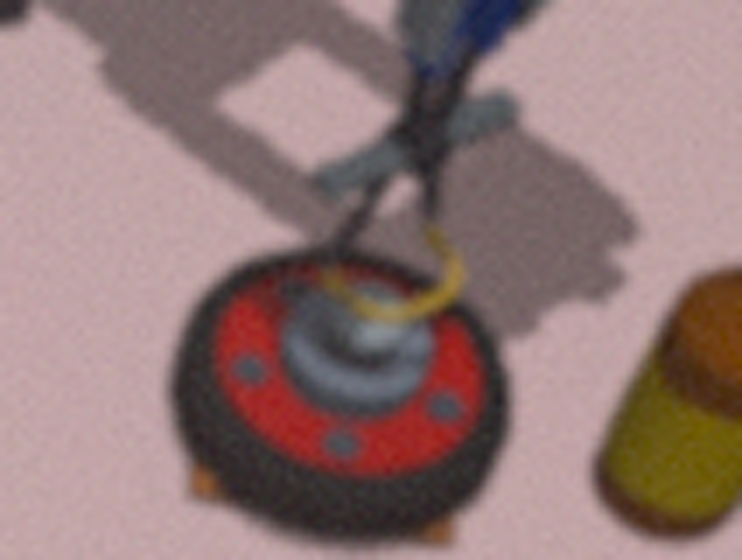

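View pics/w6.png

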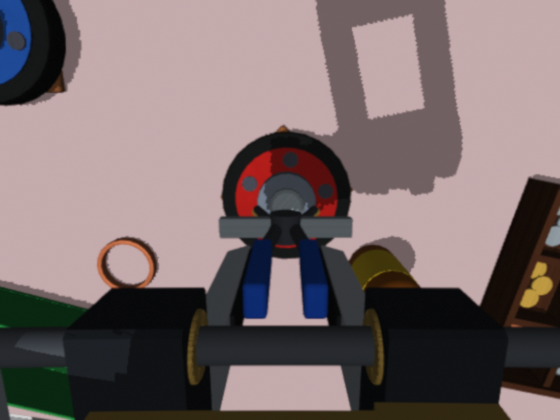

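```bash
python3 - <<'E'
from h import *
t,R,o=tool()
for n in ['w6']:
    s=dict(np.load('pics/%s.npz'%n));hsv=cv2.cvtColor(s['pixels'],cv2.COLOR_RGB2HSV).astype(int);H,S,V=[hsv[...,i] for i in range(3)]
    P=cloud(s);L=(P-t)@R
    red=((H<8)|(H>172))&(S>150)&(np.abs(L[...,1])<.1)&(np.abs(P[...,2]-.04)<.02)
    v,u=np.nonzero(red); p=onz(s,np.c_[u,v],np.median(P[red][:,2]))
    print('red',red.sum(),P[red][:,2].mean(),cv2.minEnclosingCircle((p[:,:2]*1e3).astype(np.float32)))
    blk=(V<60)&(np.abs(P[...,2]-.04)<.006)&(np.hypot(P[...,0]-.577,P[...,1]-.3)<.085)
    v,u=np.nonzero(blk|red);p=onz(s,np.c_[u,v],.04);c=cv2.minEnclosingCircle((p[:,:2]*1e3).astype(np.float32));print('tyre',c, 'in tool',(R.T@(np.r_[np.array(c[0])/1e3,.04]-t)*1e3).round(1))
    Lb=(np.abs(L[...,0]-.062)<.012)&(np.abs(L[...,2])<.02)&(np.abs(L[...,1])<.06)
    q=L[Lb]*1e3;print('bar',Lb.sum(),q.min(0).round(1),q.max(0).round(1))
    hd=(H>105)&(H<130)&(S>110)&(L[...,0]<.03)&(L[...,0]>-.06);q=L[hd]*1e3;print('handles',hd.sum(),q.min(0).round(1),q.max(0).round(1))
    rg=(H>17)&(H<35)&(S>110)&(np.abs(L[...,1])<.045)&(np.abs(L[...,2]-.01)<.05)&(np.abs(L[...,0]-.126)<.02);print('ring',rg.sum(),(L[rg].min(0)*1e3).round(1),(L[rg].max(0)*1e3).round(1))
    cv2.imwrite('pics/cw6.png',cv2.resize(s['pixels'][130:270,190:390,::-1],None,fx=4,fy=4,interpolation=cv2.INTER_CUBIC))
for n in ['s4','s5','s6','top0','scene0']:
    s=dict(np.load('pics/%s.npz'%n));hsv=cv2.cvtColor(s['pixels'],cv2.COLOR_RGB2HSV).astype(int);H,S,V=[hsv[...,i] for i in range(3)];P=cloud(s)
    near=np.hypot(P[...,0]-.5775,P[...,1]-.3)<.055
    red=((H<8)|(H>172))&(S>150)&near;pr=P[red]
    near=np.hypot(P[...,0]-.5775,P[...,1]-.3)<.085
    ty=near&(P[...,2]>.03)&(P[...,2]<.05)
    print(n,'red',cv2.minEnclosingCircle((pr[:,:2]*1e3).astype(np.float32)),'z',np.median(pr[:,2]),'tyre',cv2.minEnclosingCircle((P[ty][:,:2]*1e3).astype(np.float32)))
E
```

```text
red 3202 0.04163880045461665 ((574.1685791015625, 302.0306091308594), 54.956756591796875)
tyre ((572.951416015625, 302.0819396972656), 68.30025482177734) in tool [196.3   1.8   3.1]
bar 2864 [ 50.  -45.7 -12.5] [72.2 47.   8.3]
handles 3769 [-50.4 -17.6 -10.2] [24.4 18.5  6.7]
ring 21 [106.7 -26.7  -2.3] [127.   29.3   5.2]
s4 red ((576.344482421875, 301.1213073730469), 54.20915603637695) z 0.04245732817016379 tyre ((577.3523559570312, 302.4921875), 71.56558227539062)
s5 red ((577.369384765625, 300.7742004394531), 54.078495025634766) z 0.04250688513138934 tyre ((576.2575073242188, 299.945556640625), 70.62284851074219)
s6 red ((575.920166015625, 301.17510986328125), 54.29856491088867) z 0.04245067941335068 tyre ((577.3994140625, 300.084716796875), 70.02490997314453)
top0 red ((576.6015625, 300.3656005859375), 53.52981185913086) z 0.043316269499275584 tyre ((577.230224609375, 299.90057373046875), 70.73748779296875)
scene0 red ((576.5354614257812, 300.6830749511719), 54.26932907104492) z 0.04227957856966169 tyre ((577.947021484375, 299.5228271484375), 70.69157409667969)
```

View pics/cw6.png

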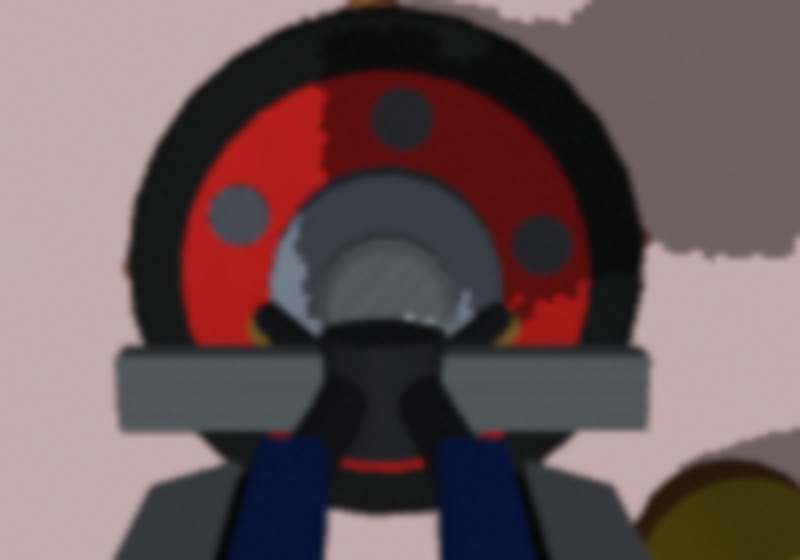

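Call:
drive_tool([
  [[0.026, -0.002, -0.002, 0], [0.05, 0, 0, 0], [0, 0, 0, 0], [0, 0, 0, 0], [0, 0, 0, 0], [0, 0, 0, 0]],
])

```text
time: 11.15
tool_pos: [0.5696, 0.299, 0.217]
ee_rot: [0.257, 1.57, 0.467]
wrist_force: [-0.7, 0.3, -2.5]
width: 0.0346
```

```bash
python3 look.py 7; python3 - <<'E'
from h import *
s=dict(np.load('pics/w7.npz'));
cv2.imwrite('pics/cw7.png',cv2.resize(s['pixels'][150:270,205:365,::-1],None,fx=5,fy=5,interpolation=cv2.INTER_CUBIC))
E
```

```text
t [0.5696 0.299  0.217 ] [-0.5  0.1 -2.4] 0.03452536760561415 tilt [0.0008 0.0004]
41 med [126.5   1.1  20. ]
plane y -27.1 24.5 back z 28.510003756534427
axle top 62 [0.5759 0.3009 0.0803] ring c pred [0.5772 0.3006 0.091 ]
```

View pics/c7.png

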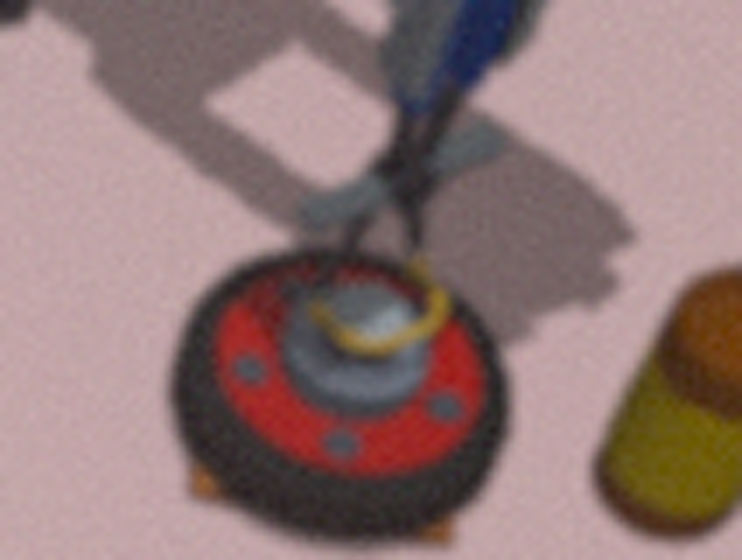

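View pics/cw7.png

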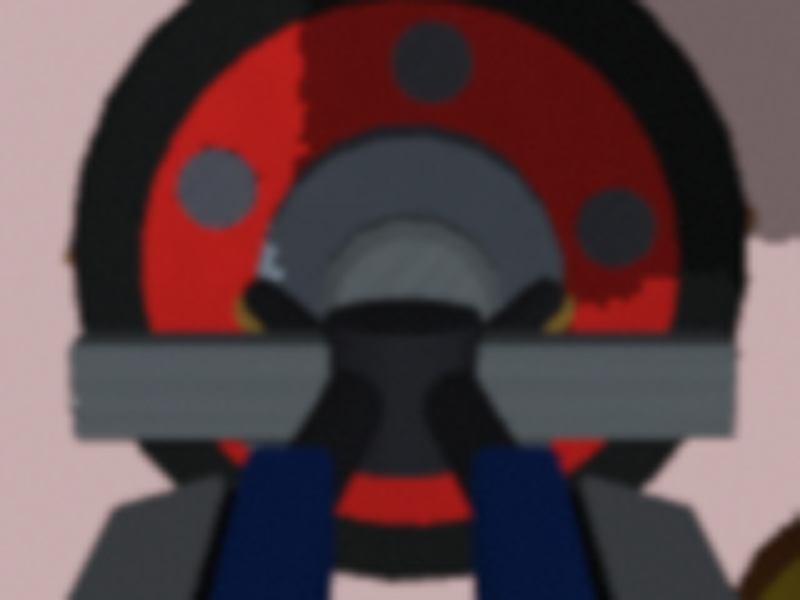

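```bash
cat > ov.py <<'E'
from h import *
import sys
n=sys.argv[1];t,R,o=tool()
s=dict(np.load('pics/s%s.npz'%n))
u,v=[int(x) for x in proj(s,(.5778,.2998,.08))[0]];f=14;w,hh=28,21
im=cv2.resize(s['pixels'][v-hh:v+hh,u-w:u+w,::-1],None,fx=f,fy=f,interpolation=cv2.INTER_CUBIC)
a=np.linspace(0,2*np.pi,90)
def dr(c,r,col):
    p=np.c_[c[0]+r*np.cos(a),c[1]+r*np.sin(a),np.full(90,c[2])]
    q=((proj(s,p)-[u-w,v-hh]+.5)*f).astype(np.int32);
    for k in q[::2]: cv2.circle(im,tuple(int(i) for i in k),1,col,-1)
dr((.5775,.2999,.080),.017,(255,255,0)); dr((.5775,.2999,.060),.030,(255,0,255)); dr((.5775,.2999,.04),.070,(0,255,0))
c=t+R@[.126,0,.0077];c[2]+=.0015
dr(c,.020,(255,255,255));dr(c,.024,(255,255,255))
cv2.imwrite('pics/ov%s.png'%n,im)
E
python3 ov.py 7
```

```text
(no output)
```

View pics/ov7.png

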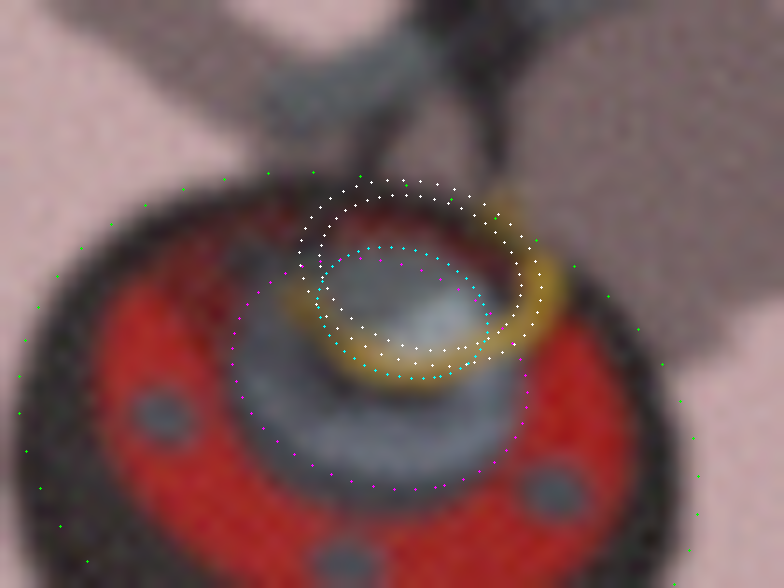

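Call:
drive_tool([
  [[0, 0.0022, 0, 0], [0.012, 0, 0, 0], [0.012, 0, 0, 0], [0.012, 0, 0, 0], [0.012, 0, 0, 0], [0, 0, 0, 0], [0, 0, 0, 0]],
])

```text
time: 11.95
tool_pos: [0.5692, 0.2994, 0.2043]
ee_rot: [-3.136, 1.57, -2.926]
wrist_force: [0.8, 0.4, -2.2]
width: 0.0346
```

```bash
python3 look.py 8; python3 ov.py 8; python3 - <<'E'
from h import *
s=dict(np.load('pics/w8.npz'));
cv2.imwrite('pics/cw8.png',cv2.resize(s['pixels'][150:270,205:365,::-1],None,fx=5,fy=5,interpolation=cv2.INTER_CUBIC))
E
```

```text
t [0.5694 0.2995 0.2046] [-0.2 -0.4 -2.1] 0.03450201859214871 tilt [0.0003 0.0002]
39 med [126.3   0.9  18.6]
plane y -26.1 27.9 back z 28.412771253154464
axle top 90 [0.5774 0.2986 0.0794] ring c pred [0.5769 0.3011 0.0786]
```

View pics/ov8.png

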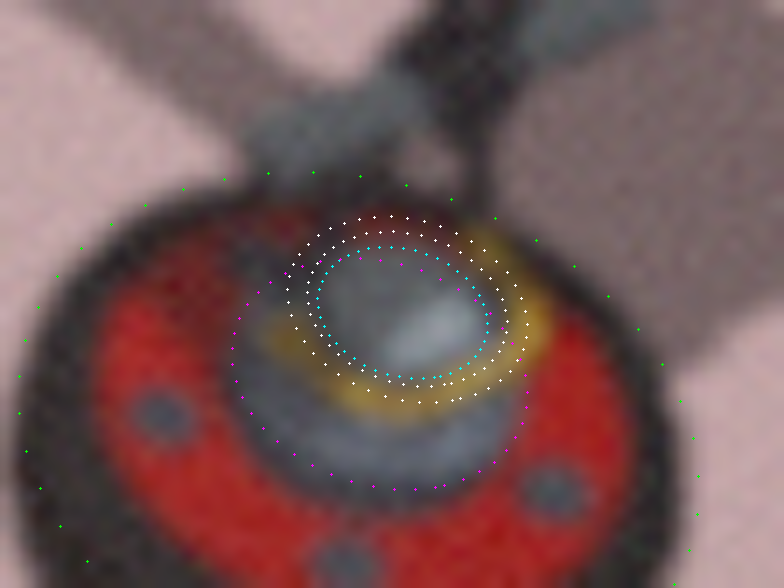

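View pics/cw8.png

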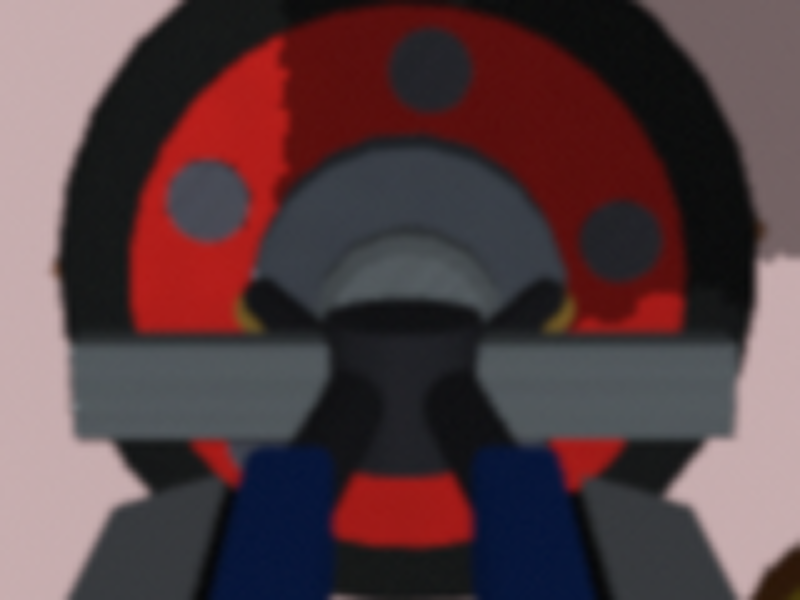

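The ring has just engaged the axle end. Force is unchanged at about -2.1 N, and the views agree on centring to within about 1 mm. I'll continue down to the groove.

Call:
drive_tool([
  [[0.012, 0, 0, 0], [0.012, 0, 0, 0], [0.012, 0, 0, 0], [0.012, 0, 0, 0], [0.004, 0, 0, 0], [0, 0, 0, 0], [0, 0, 0, 0], [0, 0, 0, 0]],
])

```text
time: 12.85
tool_pos: [0.5694, 0.2995, 0.1917]
ee_rot: [0.378, 1.57, 0.588]
wrist_force: [0.6, -0.2, -2.2]
width: 0.0343
```

```bash
python3 look.py 9; python3 ov.py 9; python3 - <<'E'
from h import *
s=dict(np.load('pics/w9.npz'));
cv2.imwrite('pics/cw9.png',cv2.resize(s['pixels'][150:270,205:365,::-1],None,fx=5,fy=5,interpolation=cv2.INTER_CUBIC))
for i in range(4):
    imaging.snapshot('top');o=robot.get_obs();print(o['tool_pos'].round(4),o['wrist_force'].round(2),o['wrist_torque'].round(2))
E
```

```text
t [0.5694 0.2995 0.1918] [-0.7  0.4 -2.9] 0.0343384391563277 tilt [0.0004 0.0003]
27 med [125.8 -15.4  22.2]
plane y -29.2 23.5 back z 27.901136372887894
axle top 86 [0.5776 0.2981 0.0799] ring c pred [0.577  0.3011 0.0658]
[0.5694 0.2995 0.1917] [ 0.58 -0.5  -2.94] [ 0.02  0.03 -0.02]
[0.5694 0.2995 0.1916] [-0.19  0.45 -2.7 ] [-0.01  0.03  0.01]
[0.5694 0.2995 0.1916] [-0.25 -1.   -3.05] [ 0.04  0.06 -0.01]
[0.5693 0.2995 0.1915] [ 0.79  0.54 -1.57] [0.04 0.01 0.06]
```

View pics/ov9.png

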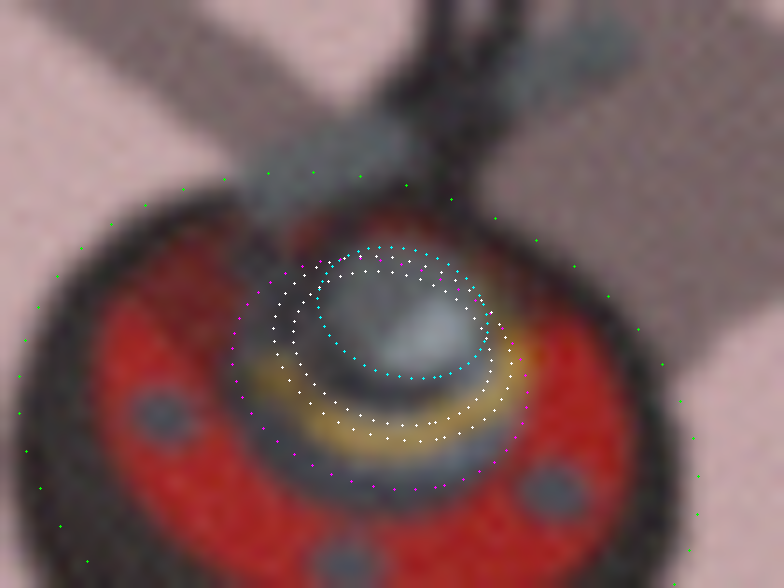

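View pics/cw9.png

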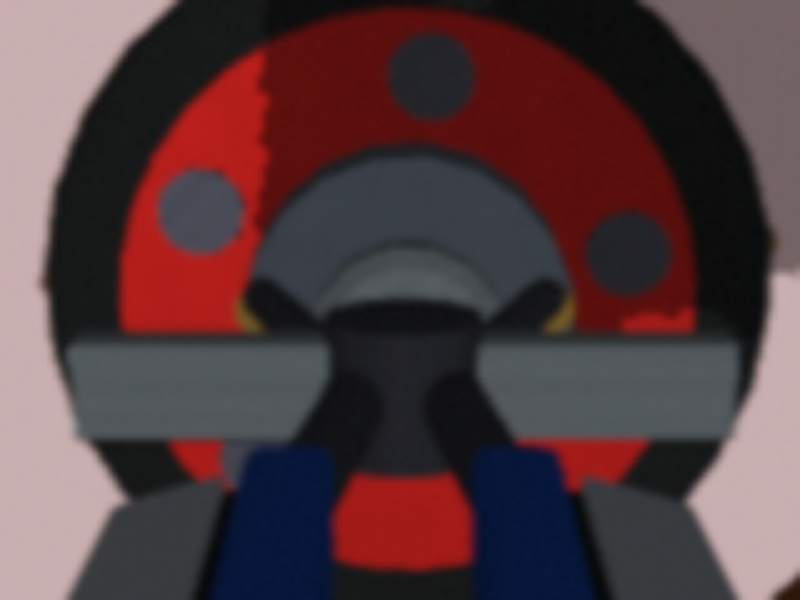

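```bash
python3 - <<'E'
from h import *
print(robot.close_job()); t,R,o=tool(); print(o['time'],t,o['wrist_force'],o['width'])
E
```

```text
the job is handed in; nothing more can be done
None
the job is handed in; nothing more can be done
```

I lifted the pliers out of the stand by their squeezed handles and carried them well above the blue wheel. I then lowered the spread ring over the red wheel's axle stub to groove height. The job was handed in at about 13 s with the pliers still gripped and carried; no verdict was reported.

**Last checks**
- **Height:** ring centre came out at about 65.5 mm, against 65 mm for the groove. This comes from the arm pose plus the given ring-to-grasp offset, and the scene camera's depth reading agreed.
- **Level and grip:** tool tilt was about 0.0005 rad and the finger opening held at 34.3 mm. That is a little under the 36 mm expected at the stop. I took it as fully squeezed, since the pictures show the ring spread.
- **Contact:** wrist force stayed at about -2 to -3 N, which is just the pliers' weight. It did not change on the way down over the axle, so I saw no sign of contact with the wheel.

**Disagreement:** the cameras differ on sideways centring. The wrist view puts the ring about 0.5 mm off to one side, and the scene view about 1.5 mm to the other. Both are within the 4.5 mm allowed, so I left the ring between them. The top view was blocked by the arm and could not settle it.

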